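# Pack the stamping kit and the letter kit into their gift trays

### The arm

A 6-joint arm with a two-finger parallel gripper is mounted at the origin on a cart in front of the work surface, level with it; the furniture and walls round the work are solid. World frame = base frame: x ahead of the robot, y to its left, z up, the work surface at z = 0. Lengths are in m, angles in rad, forces in N, time in s.
With the tool pointing down it reaches from about 0.25 to 0.725 m from the base axis. Payload 4 kg.
Tool frame: the origin (TCP) lies midway between the tips of the shut fingers; the grasp point (between the pads) lies grip_point_offset behind it (grip_point_offset is the distance from the TCP to the grasp point, in m); z points along the fingers, y is the line along which they close (so a half turn about z gives the same grasp; the last joint's range is limited). The gripper opens to 85 mm and grips with 20 to 120 N. Pads are 22 mm wide; open, the fingers measure 114 mm over their backs; the gripper's body (76 mm by 85 mm) begins 54 mm behind the grasp point. The pads swing forward as they close: fully open they stand 13 mm farther back than shut.
Start: joints at [-1.111, 0.241, 0.005, 1.335, 0, 1.571], TCP at [0.222, -0.448, 0.231] pointing down, gripper open.
Joint ranges: [-2.72, 2.72], [-1.05, 1.87], [-1.09, 1.28], [-1.99, 2.15], [-1.42, 1.44], [-3.14, 3.14]. Speed limits (rad/s): [2.79, 2.79, 3.14, 3.14, 3.14, 3.14].

### API

Orientations are given as a unit quaternion [x, y, z, w].
In Python, from workcell import * gives the robot as it stands. The module is installed in compiled form; this text tells all that it offers.
- The arm moves only by the tool arm_command, never from a script. Its arguments are lists of equal length, an entry for each row: "slide": the shift along the tool's x, y, z in cm, a list of three; "spin": the turn about the tool's z in degrees. A call has exactly 5 rows; each row is the pose to reach, as a shift and turn from the pose commanded when the call began, along the tool's axes at that moment; what a row does not reach only later rows make up. A row lasts 1/8 s, in which the tool goes at most 62.5 mm and 10.7 degrees, less where a joint would pass 70% of its speed; a pose out of reach is approached as far as the arm can. A call with a gripper value outside its range is refused whole. "jaw" is the finger opening in cm, from 0 to 8.54, set as the call begins (left out, the last holds). The fingers move at their own pace and stop on an object; the grip force is fixed at half the most. Time passes only in rows, so rows that repeat a pose let the fingers close, or fill a call up. It gives the time, the measured TCP pose, the force, the opening and the grip force at its end, in the units of the state.
- get_obs(): the state, without advancing time (a new reading comes with each control period).
- camera(name): name is "side" or "top"; returns a dict with "pixels" (420x560x3 uint8, red, green, blue), "range_z" (420x560 float32, m along the optical axis (not along the pixel's ray), 0 where there is no reading), "intrinsics" (3x3 intrinsics, pixels), "rvec" (rotation vector, rad) and "tvec" (3), from world to camera coordinates, as OpenCV has them. Camera axes: x right, y down, z forward; pixel columns grow to the right and rows downward; lengths in m; the calibration is good to about 2 mm. A picture is of the moment at which its call begins.
- job_done(): hands the job in; it is judged then, once.
Trained networks look in a picture, given as the dict that the camera call returned (one of the last four; its "shot" number tells which), for a name from the list of things; names that differ only in an ending like _2 or _b are one class to them, and where a whole thing is asked for, a point or a joint stands for the part that bears it (a point fixed in the world has none). Each returns a list of dicts, best first, with "confidence" (0 to 1); they miss things now and then, are a little off and sometimes report something else, mostly with a low value. They report only what shows in the picture. A call takes as long as a camera call.
- recognise(picture, thing): "centre" ([column, row] in pixels, amid what is visible of it).
- landmark_of(picture, thing): "centre" ([column, row] in pixels: a listed point, or the origin of a listed thing).
The state is a dict: "clock": time; "joint_pos": joint angles; "joint_vel": joint speeds; "tau": joint torques, N m; "eef_pos": TCP position; "tool_rot": TCP orientation; "ft_force": force on the tool from outside, world axes, zero at the start; "ft_torque": the same for the moment, N m; "grip_width": finger opening in m; "grasp_force": force on a finger pad.
Only numpy, scipy, OpenCV 4.12 (cv2) and the standard library are available. Lean on these libraries where they do the work, as an engineer would, in place of code of your own. Each camera call takes 0.05 s, during which the arm holds its last target. There are 200 camera calls.

### The job

Make up two gift kits from the stock on the table. The stamping kit goes in the brown tray: the black ink pad flat in the large pocket and the roller stamp standing upright in the small pocket. The letter kit goes in the blue tray: the pink carton of note cards flat in the large pocket with the white carton of envelopes lying flat and squarely on top of it, long side along long side, and the roll of tape flat in the small pocket; leave the rest of the stock where it lies.

Things in the scene. Friction and masses are not known exactly. Their poses are not given: they have to be found in the camera images.
- brown_tray: Brown card gift tray, fixed, 93 (x) x 141 (y) x 12 mm. Origin: centre of its underside, z up. Rim 12 mm, pocket floors 4 mm above the table. Large pocket 81 (x) x 88 (y) mm, centred at y = -20.5 mm, with 36 mm wide finger notches down to the floor in the middle of its +x and -x walls. Small pocket 35 x 35 mm, centred at y = +47 mm, no notches. Both at x = 0. +y points roughly to the robot's left.
- blue_tray: Blue card gift tray, fixed, 92 (x) x 193 (y) x 12 mm. Origin: centre of its underside, z up. Rim 12 mm, pocket floors 4 mm above the table. Large pocket 80 (x) x 112 (y) mm, centred at y = -34.5 mm; small pocket 63 x 63 mm, centred at y = +59 mm; both at x = 0, with 36 mm wide finger notches down to the floor in the middle of their +x and -x walls. +y points roughly to the robot's left.
- ink_pad: Closed black ink pad, a flat box 69 (x; 66 where it is gripped) x 76 (y) x 20 (z) mm, 60 g, lying flat. Origin: centre of its underside, z up. Grip it across x.
- stamp: Black pocket roller stamp standing upright, 23 x 23 x 68 (z) mm, 32 g; its cap does not come off. Origin: centre of its underside, z up. The body is 22 mm square, with sides along x and y, from 0 to 39 mm and from 46 to 68 mm; grip it across x or y.
- note_cards: Flat pink carton of note cards, 68 (x) x 100 (y) x 18 (z) mm, 70 g, lying flat. Origin: centre of its underside, z up. Grip it across x.
- envelopes: Slim white carton of envelopes lying flat, 60 (x) x 99 (y) x 20 (z) mm, 50 g; the only white carton that lies flat on the table (others of its kind stand upright in the wooden rack at the back right). Origin: centre of its underside, z up. Grip it across x.
- tape_roll: Roll of paper tape with gold-striped side and white top, a solid disc 51 mm in diameter and 18 mm high, 22 g, lying flat. Origin: centre of its underside, z up.
- yellow_carton: Yellow carton of cards with a red picture, 72 x 92 x 24 mm, loose, at the back left; not part of the kits. Origin: centre of its underside.
- match_box: Sleeve box with a green and yellow landscape on it, 70 x 105 x 25 mm, loose, near the front right corner; not part of the kits. Origin: centre of its underside.
- sunset_box: Sleeve box with an orange sunset under a teal sky on it, 70 x 105 x 25 mm, loose, behind the clear sticker racks; not part of the kits. Origin: centre of its underside.

How it is judged:
At the end, for the whole second after the job is handed in: Ink pad, stamp, pink carton and tape each down in their pockets (floor within 4 mm, centre within 11 mm along each tray axis, level within 0.12 rad); white carton level on the pink one, centres within 14 mm, long sides within 0.2 rad; all released and still (x of ink_pad in the frame of brown_tray between -0.011 and 0.011 m and y of ink_pad in the frame of brown_tray between -0.0315 and -0.0095 m and height (world z) of each of ink_pad, stamp, note_cards, tape_roll below 0.008 m and angle between each of ink_pad, stamp, note_cards, tape_roll, envelopes's own z axis and vertical below 0.12 rad and linear speed of each of ink_pad, stamp, note_cards, tape_roll, envelopes below 0.02 m/s and x of stamp in the frame of brown_tray between -0.011 and 0.011 m and y of stamp in the frame of brown_tray between 0.036 and 0.058 m and x of note_cards in the frame of blue_tray between -0.011 and 0.011 m and y of note_cards in the frame of blue_tray between -0.0455 and -0.0235 m and x of tape_roll in the frame of blue_tray between -0.011 and 0.011 m and y of tape_roll in the frame of blue_tray between 0.048 and 0.07 m and horizontal distance between envelopes and note_cards below 0.014 m and height (world z) of envelopes between 0.018 and 0.027 m and angle between the y axis of envelopes and the y axis of note_cards, either way round below 0.2 rad); the robot touches nothing.
It fails at once if a bystander (yellow carton, or one of the two sleeve boxes) is moved by more than 20 mm (distance of any of yellow_carton, match_box, sunset_box from where it was at the start of the episode above 0.02 m).
It also fails if it takes over 147 s, if anything falls off the work surface, if the arm or the gripper's body presses on something with over 40 N, if the wrist force passes 120 N, or if a joint passes its speed limit or range.

## Working session

There is one attempt and no reset: what is moved stays moved. The work goes in short steps, Python scripts to look and compute and a tool call to move; the robot and the scene stay as the last step left them, time stands still between calls to the robot, and variables do not carry over. Pictures are saved under pics/ and viewed, at most 14 in all, crops included, and the job is handed in when it is done.

Besides the shell and the picture viewer there is one more tool, called after "Call:" as name([rows], argument=value, ...), one row to a line, values as JSON. arm_command: Moves the arm, as the interface text tells. Its arguments: {"type":"object","properties":{"slide":{"type":"array","items":{"type":"array","items":{"type":"number"}}},"spin":{"type":"array","items":{"type":"number"}},"jaw":{"type":"number"}},"required":["slide","spin"]}

```bash
mkdir -p pics
cat > h.py <<'E'
from workcell import *
import numpy as np, cv2
from scipy.spatial.transform import Rotation as R
def cloud(p):
    K=np.array(p["intrinsics"]);z=p["range_z"];v,u=np.indices(z.shape)
    c=np.stack([(u-K[0,2])/K[0,0]*z,(v-K[1,2])/K[1,1]*z,z],-1)
    Rm=cv2.Rodrigues(np.array(p["rvec"],float))[0]
    w=(c-np.array(p["tvec"]).ravel())@Rm
    w[z==0]=np.nan
    return w
def save(p,n): cv2.imwrite("pics/"+n,np.ascontiguousarray(p["pixels"][:,:,::-1]))
NAMES="brown_tray blue_tray ink_pad stamp note_cards envelopes tape_roll yellow_carton match_box sunset_box".split()
E
python3 - <<'E'
from h import *
o=get_obs()
print(o["clock"],o["eef_pos"],o["tool_rot"],o["grip_width"]);
try: print(grip_point_offset)
except Exception as e: print(e)
for n in ["top","side"]:
    p=camera(n);save(p,n+"0.png");w=cloud(p)
    Rm=cv2.Rodrigues(np.array(p["rvec"],float))[0];print(n,"cam at",-Rm.T@np.array(p["tvec"]).ravel())
    for t in NAMES:
        for f in (recognise,landmark_of):
            for r in f(p,t)[:2]:
                c=np.array(r["centre"]);i,j=int(round(c[1])),int(round(c[0]))
                print(t,f.__name__[:4],round(r["confidence"],2),c.round(1),w[min(i,419),min(j,559)].round(3))
E
```

```text
0.0 [ 0.22159387 -0.44751534  0.23041598] [ 9.73687806e-01  2.27883662e-01 -2.54272733e-04 -1.01449013e-03] 0.08575896790324163
0.0187
top cam at [ 0.39074761 -0.03281527  1.3656033 ]
brown_tray call 0.57 [298.1 193.1] [ 0.603 -0.085  0.009]
brown_tray call 0.32 [191.9 197. ] [0.575 0.274 0.057]
brown_tray call 0.97 [301.9 194. ] [ 0.602 -0.099  0.   ]
blue_tray call 0.61 [299.4 236.4] [ 0.454 -0.091  0.006]
blue_tray call 0.97 [298.1 238.2] [ 0.447 -0.088 -0.001]
blue_tray call 0.5 [193.8 241.4] [0.429 0.27  0.017]
ink_pad call 0.91 [398.5 221.5] [ 0.508 -0.428  0.022]
ink_pad call 0.59 [157.5 205.1] [0.55  0.399 0.022]
ink_pad call 0.32 [158.7 204.6] [0.55  0.396 0.022]
stamp call 0.48 [192.2 199. ] [0.57  0.276 0.049]
stamp call 0.66 [194.9 199.4] [0.575 0.274 0.01 ]
note_cards call 0.64 [190.3 243.4] [0.422 0.284 0.015]
note_cards call 0.85 [192.4 239.1] [0.436 0.277 0.016]
envelopes call 0.88 [159.2 203.2] [0.558 0.398 0.017]
envelopes call 0.23 [398.6 219.1] [ 0.519 -0.434  0.013]
envelopes call 0.66 [159.3 203.8] [0.554 0.396 0.022]
tape_roll call 0.53 [154.  242.3] [0.423 0.4
[... 1073 characters left out ...]
[298.4 299.3] [0.418 0.296 0.019]
envelopes call 0.57 [220.9 321.4] [0.562 0.403 0.021]
envelopes call 0.81 [220.2 321.7] [0.564 0.405 0.02 ]
tape_roll call 0.67 [284.7 338.7] [0.421 0.41  0.018]
tape_roll call 0.7 [283.5 340. ] [0.423 0.414 0.019]
tape_roll call 0.62 [313.4 211.4] [0.428 0.08  0.119]
yellow_carton call 0.94 [166.6 302.5] [0.694 0.387 0.026]
yellow_carton call 0.66 [219.9 323.1] [0.563 0.407 0.02 ]
yellow_carton call 0.65 [162.6 306.7] [0.698 0.399 0.021]
match_box call 0.64 [347.  160.8] [ 0.38  -0.434  0.025]
match_box call 0.57 [340.8 166.4] [ 0.394 -0.339  0.049]
sunset_box call 0.75 [255.7 241.9] [0.568 0.128 0.024]
sunset_box call 0.65 [255.4 244.9] [0.566 0.143 0.026]
```

View pics/top0.png

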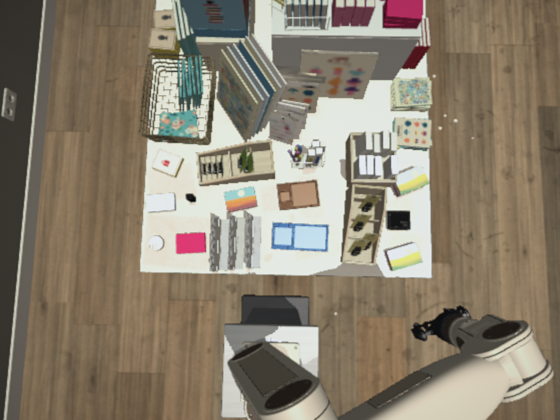

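View pics/side0.png

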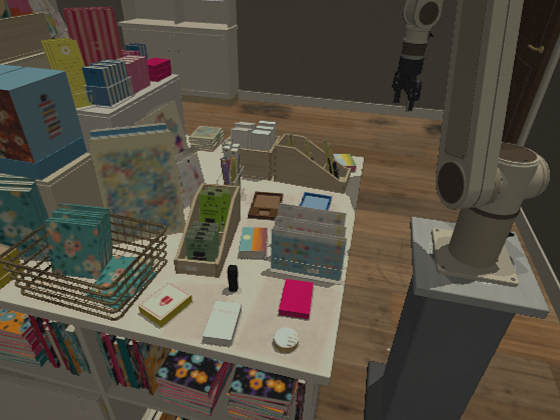

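The top view shows the ink pad at (398,220), stamp (191,198), pink carton (190,243), envelopes (160,203), tape (156,243), brown tray (298,194) and blue tray (300,237). Clear racks stand at columns 210–260, and the ink pad is between an organiser and the table edge. Next I'll refine the poses.

```bash
cat >> h.py <<'E'
def ray(p,uv,z):
    K=np.array(p["intrinsics"]);Rm=cv2.Rodrigues(np.array(p["rvec"],float))[0];t=np.array(p["tvec"]).ravel()
    uv=np.atleast_2d(uv).astype(float);d=np.c_[(uv[:,0]-K[0,2])/K[0,0],(uv[:,1]-K[1,2])/K[1,1],np.ones(len(uv))]@Rm
    C=-Rm.T@t;return C+d*((z-C[2])/d[:,2])[:,None]
def rect(xy):
    (cx,cy),(a,b),_=r=cv2.minAreaRect((xy*1000).astype(np.float32))
    bx=cv2.boxPoints(r);e=[bx[1]-bx[0],bx[2]-bx[1]];l=max(e,key=np.linalg.norm)
    ang=(np.degrees(np.arctan2(l[1],l[0]))-90+90)%180-90   # yaw of long side relative to world +y
    return np.round([cx,cy,max(a,b),min(a,b),ang],1)
E
python3 - <<'E'
from h import *
p=camera("top");q=camera("side")
im=p["pixels"]
a=cv2.resize(im[145:280,135:265],None,fx=4,fy=4,interpolation=cv2.INTER_CUBIC)
b=cv2.resize(im[145:280,265:435],None,fx=4,fy=4,interpolation=cv2.INTER_CUBIC)
cv2.imwrite("pics/l.png",cv2.resize(np.hstack([a,b]),(800,360))[:,:,::-1])
obj=dict(ink_pad=(.512,-.43,.02),note_cards=(.425,.284,.018),envelopes=(.557,.398,.02),tape_roll=(.416,.405,.018),stamp=(.575,.28,.068),brown_tray=(.603,-.09,.012),blue_tray=(.447,-.09,.012))
for pn,pc in (("top",p),("side",q)):
    w=cloud(pc);hsv=cv2.cvtColor(np.ascontiguousarray(pc["pixels"]),cv2.COLOR_RGB2HSV).astype(int)
    for n,(x,y,h) in obj.items():
        rad=.05 if n=="stamp" else .13 if "tray" in n else .08
        near=np.hypot(w[...,0]-x,w[...,1]-y)<rad
        H,S,V=hsv[...,0],hsv[...,1],hsv[...,2]
        m={"ink_pad":V<60,"stamp":V<60,"note_cards":(S>150)&((H>160)|(H<5)),"envelopes":w[...,2]>.011,"tape_roll":w[...,2]>.009,"brown_tray":(S>70)&(H<22)&(V<190),"blue_tray":(S>80)&(H>95)&(H<125)}[n]&near
        k,lab,st,_=cv2.connectedComponentsWithStats(m.astype(np.uint8))
        if k<2: continue
        i=1+np.argmax(st[1:,4]);vv,uu=np.nonzero(lab==i)
        xy=ray(pc,np.c_[uu,vv],h)[:,:2]
        print(pn,n,st[i,4],rect(xy),"mean z",np.nanmedian(w[lab==i][:,2]).round(4))
w=cloud(p);wq=cloud(q)
P=np.r_[w.reshape(-1,3),wq.reshape(-1,3)];P=P[~np.isnan(P[:,0])]
G=np.zeros((12,26))
ix=((P[:,0]-.28)/.04).astype(int);iy=((.52-P[:,1])/.04).astype(int)
ok=(ix>=0)&(ix<12)&(iy>=0)&(iy<26)&(P[:,2]<.6);np.maximum.at(G,(ix[ok],iy[ok]),P[ok,2])
print("rows x from .28, cols y from .52 down, cm");print((G[::-1]*100).round().astype(int))
E
```

```text
top ink_pad 362 [ 516.6 -429.5   72.5   58.5    1.1] mean z 0.0183
top note_cards 523 [423.3 281.2  93.   64.5   2.9] mean z 0.018
top envelopes 504 [562.  394.  101.7  60.8   6.1] mean z 0.0195
top tape_roll 182 [422.6 403.5  48.4  48.2 -86.9] mean z 0.0172
top stamp 48 [572.2 276.6  29.   18.8 -43.3] mean z 0.0631
top brown_tray 1001 [597.6 -84.5 137.7  89.9   7.8] mean z 0.005
top blue_tray 441 [452.2 -93.  190.1  89.1  -1.7] mean z 0.0079
side note_cards 1067 [423.1 291.3 113.5  66.2   4.5] mean z 0.0183
side envelopes 1139 [559.5 398.8 105.9  62.    6.1] mean z 0.0204
side tape_roll 461 [419.3 408.5  54.3  49.4  14.5] mean z 0.0182
side stamp 230 [564.5 317.6  84.2  20.2  20.1] mean z 0.0462
side brown_tray 739 [597.6 -76.7 154.6  91.4   7.6] mean z 0.0058
side blue_tray 143 [ 450.5 -145.2   89.6   85.    89.2] mean z 0.0082
rows x from .28, cols y from .52 down, cm
[[ 0  0  3  3  3  1  5  7  9 10 14 13 12  1 16 18 19 17  0 14 17 16 16  1
   1  1]
 [ 0  0  3  3  3  1  6 10 10  6 14 14 12  1 16 19 19  9  1 17 17 17 17  0
   6  6]
 [ 0  1  3  3  3  1  6 10 10 10 14 14 12 11  2  1  1  1  1 17 17 17 17  6
   6  6]
 [ 0  0  0  1  1  1  5  6  8  9  9  3  1  2  2  1  2  1  1 14 14 14 14  6
   6  6]
 [ 0  3  3  3  3  7  7  1  3  3  3  3  1  2  2  1  2  1 11 14 16 16  0  5
   0  0]
 [ 0  2  3  3  2  1  1  1  3  3 12  3  1  2  2  2  1  1 12 14  9 14  2  3
   3  1]
 [ 0  0  1  1  1  1  1  5 14 12 13 13  2  2  2  2  1  1 12 15 16 13  2  3
   2  0]
 [ 0  0  2  2  3  2  2  5 13 12 13 13  1  2  2  1  1  2 10 16 16 15  1  1
   2  2]
 [ 0  1  2  2  2  3  2  5 13 13 13 13  1  2  2  2  2  2  7 15 15  9  3  3
   3  3]
 [ 0  0  2  2  2  2  2  5 13 12 13 13  0  1  0  1  1  1  5  6  6  6  3  3
   3  3]
 [ 0  1  1  1  1  1  1  5 13 12 13 13  1  1  1  1  1  1  1  1  0  4  2  3
   3  1]
 [ 0  0  0  0  0  0  0  0  0  0  0  0  0  0  0  0  0  0  0  0  0  0 60 60
  60 35]]
```

View pics/l.png

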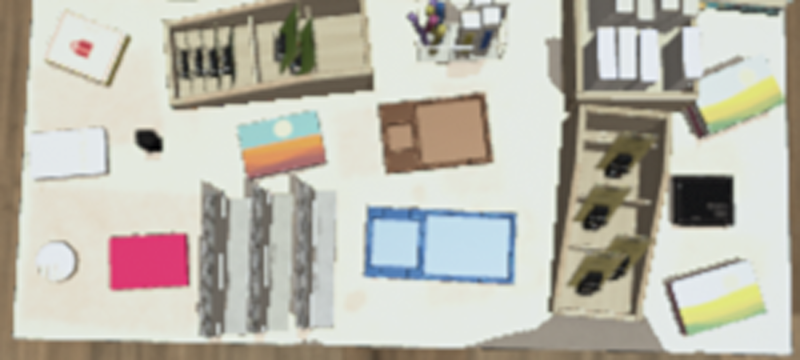

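The crop shows every item separately. The ink pad has clear space for a grip across world x, and the tray small pockets are on the left (+y). I'll fit the poses more closely from depth.

```bash
cat >> h.py <<'E'
def go(x,y,z=None,th=None,rel=True):
    "slide cm / spin deg from measured pose to target (m, deg; th = world angle of tool y)"
    o=get_obs();M=R.from_quat(o["tool_rot"]).as_matrix();e=np.array(o["eef_pos"])
    cur=np.degrees(np.arctan2(M[1,1],M[0,1]));d=np.array([x,y,e[2] if z is None else z])-e
    s=0 if th is None else -((th-cur+90)%180-90)
    print("at",e.round(4),"th",cur.round(1),"w",round(o["grip_width"],4),"| slide",(M.T@d*100).round(2),"spin",round(s,1),"t",o["clock"])
E
python3 - <<'E'
from h import *
obj=dict(ink_pad=(.512,-.43,.02,.012),note_cards=(.425,.284,.018,.011),envelopes=(.557,.398,.02,.012),tape_roll=(.416,.405,.018,.011),stamp=(.575,.28,.068,.058),sunset=(.583,.115,.025,.015),match=(.395,-.446,.025,.015))
for pn in ("top","side"):
    pc=camera(pn);w=cloud(pc)
    for n,(x,y,h,zt) in obj.items():
        m=(np.hypot(w[...,0]-x,w[...,1]-y)<(.03 if n=="stamp" else .075))&(w[...,2]>zt)&(w[...,2]<h+.012)
        k,lab,st,_=cv2.connectedComponentsWithStats(m.astype(np.uint8))
        if k<2: continue
        i=1+np.argmax(st[1:,4]);P=w[lab==i]
        vv,uu=np.nonzero(lab==i);xy=ray(pc,np.c_[uu,vv],h)[:,:2]
        print(pn,n,len(P),rect(xy),"ptcloud",rect(P[:,:2]),"median",(np.median(P,0)*1000).round(0), "mean",(P.mean(0)*1000).round(1))
go(.516,-.43,.12,0)
E
```

```text
top ink_pad 420 [ 516.6 -429.1   76.1   65.4    1.1] ptcloud [ 516.9 -429.5   77.2   65.7    1. ] median [ 518. -431.   19.] mean [ 517.9 -430.5   18.6]
top note_cards 576 [424.1 283.3 101.5  67.7   4.5] ptcloud [424.2 284.  101.1  68.    4.4] median [425. 284.  18.] mean [424.3 283.3  17.9]
top envelopes 501 [561.8 394.4 100.8  61.2   6.1] ptcloud [562.5 394.5 100.1  60.6   6.2] median [561. 395.  20.] mean [561.9 394.6  19.7]
top tape_roll 177 [421.9 404.3  50.1  49.5  47.3] ptcloud [420.8 404.4  49.9  49.6  26.7] median [422. 404.  18.] mean [421.7 403.5  17.6]
top stamp 48 [577.1 283.7  23.5  20.3   1.1] ptcloud [577.3 284.9  22.1  21.3   3.6] median [577. 285.  66.] mean [577.6 285.   65.9]
top sunset 619 [578.3 116.1 104.6  71.2  12.6] ptcloud [579.1 116.4 104.8  70.6  12.9] median [578. 116.  25.] mean [578.3 115.9  24.5]
top match 672 [ 392.8 -443.1  107.6   70.4   17.6] ptcloud [ 393.1 -444.7  106.4   70.5   18. ] median [ 393. -443.   25.] mean [ 392.8 -443.7   24.5]
side note_cards 1009 [422.2 287.6 106.8  67.9   4.3] ptcloud [422.5 284.5 102.9  67.8   4.4] median [422. 292.  18.] mean [421.8 289.9  18.2]
side envelopes 1125 [559.7 399.2 106.7  61.7   6.1] ptcloud [560.8 396.1 102.4  60.2   6. ] median [559. 403.  20.] mean [559.5 401.1  20.2]
side tape_roll 448 [419.3 408.5  54.4  49.3  14.5] ptcloud [419.6 404.8  51.2  49.8 -36.3] median [419. 408.  18.] mean [419.7 407.6  17.9]
side stamp 87 [573.6 292.7  31.2  20.6  19. ] ptcloud [575.9 286.8  22.5  21.    9.4] median [574. 291.  67.] mean [574.8 289.4  65.7]
side sunset 697 [575.9 121.9 118.3  70.3  13.1] ptcloud [577.2 116.5 109.7  70.   13. ] median [576. 126.  25.] mean [575.6 123.7  24.7]
side match 231 [ 390.  -433.   118.7   73.5   17.6] ptcloud [ 391.  -443.1  109.3   70.8   17.1] median [ 385. -442.   25.] mean [ 387.  -442.4   24.7]
at [ 0.2219 -0.4481  0.2313] th -63.7 w 0.0853 | slide [27.16 11.43 11.13] spin -63.7 t 2.3
```

Call:
arm_command([
  [5, 2, 0],
  [11, 4, 2],
  [16, 7, 4],
  [22, 9, 6],
  [26, 11, 7],
], spin=[-10, -20, -30, -40, -50], jaw=8.5)

```text
clock: 2.92
eef_pos: [0.5056, -0.4302, 0.1599]
tool_rot: [0.784, 0.621, -0.0, -0.001]
ft_force: [-0.1, -0.8, 0.5]
grip_width: 0.0849
grasp_force: 0.0
```

Run:
```python
from h import *
go(.517,-.431,.06,1)
# trays: check via rim heights in top depth and edges
pc=camera("top");w=cloud(pc)
hsv=cv2.cvtColor(np.ascontiguousarray(pc["pixels"]),cv2.COLOR_RGB2HSV).astype(int);H,S,V=hsv[...,0],hsv[...,1],hsv[...,2]
for n,x,y,m in (("brown",.598,-.085,(S>70)&(H<22)&(V<190)),("blue",.452,-.093,(S>60)&(H>90)&(H<125))):
    m=m&(np.abs(w[...,0]-x)<.08)&(np.abs(w[...,1]-y)<.13)
    P=w[m];print(n,rect(P[:,:2]),"rim",rect(P[P[:,2]>.008][:,:2]),(P[:,2]>.008).sum())
```

```text
at [ 0.5056 -0.4302  0.1599] th -13.3 w 0.0849 | slide [0.18 1.14 9.99] spin -14.3 t 2.925
brown [609.1 -77.7 148.3 113.    7.6] rim [609.4 -77.7 147.8 113.3   7.9] 305
blue [452.3 -92.3 190.8  90.8  -1. ] rim [452.5 -92.3 190.7  89.5  -1. ] 260
```

Call:
arm_command([
  [0.1, 0.6, 3],
  [0.2, 1.1, 6],
  [0.2, 1.1, 10],
  [0.2, 1.1, 14],
  [0.2, 1.1, 15.8],
], spin=[-10, -14.3, -14.3, -14.3, -14.3])

```text
clock: 3.6
eef_pos: [0.5131, -0.4306, 0.0003]
tool_rot: [0.703, 0.711, -0.0, -0.002]
ft_force: [-0.2, 0.3, 0.4]
grip_width: 0.0851
grasp_force: 0.0
```

Call:
arm_command([
  [0, 0, 0],
  [0, 0, 0.2],
  [0, 0, 0.3],
  [0, 0, 0.3],
  [0, 0, 0.3],
], spin=[0, 0, 0, 0, 0], jaw=6)

```text
clock: 4.22
eef_pos: [0.5163, -0.4333, 0.0037]
tool_rot: [0.703, 0.711, 0.0, 0.002]
ft_force: [-0.1, 0.4, 5.6]
grip_width: 0.0636
grasp_force: 67.9
```

Call:
arm_command([
  [0, 0, -3],
  [0, 0, -8],
  [0, 0, -14],
  [0, 0, -19],
  [0, 0, -21.5],
], spin=[0, 0, 0, 0, 0])

```text
clock: 4.85
eef_pos: [0.5163, -0.4332, 0.2216]
tool_rot: [0.703, 0.711, 0.0, 0.005]
ft_force: [0.1, 0.0, -1.2]
grip_width: 0.0634
grasp_force: 67.3
```

Run:
```python
from h import *
go(.6003,-.105,.215,7.7)
```

```text
at [ 0.5163 -0.4332  0.2216] th 0.6 w 0.0634 | slide [32.72  8.76  0.53] spin -7.1 t 4.85
```

Call:
arm_command([
  [6, 1.5, 0],
  [12, 3, 0],
  [18, 5, 0],
  [24, 6.5, 0],
  [30, 8.2, 0],
], spin=[-1.5, -3, -4.5, -6, -7.1])

```text
clock: 5.48
eef_pos: [0.5943, -0.1293, 0.2173]
tool_rot: [0.658, 0.753, 0.001, 0.002]
ft_force: [0.7, -0.6, -0.5]
grip_width: 0.0632
grasp_force: 67.3
```

Run:
```python
from h import *
go(.6003,-.108,.04,7.7)
p=camera("side");save(p,"s1.png")
p=camera("top");c=p["pixels"][150:280,240:440];cv2.imwrite("pics/t1.png",cv2.resize(c,None,fx=4,fy=4,interpolation=cv2.INTER_CUBIC)[:,:,::-1])
```

```text
at [ 0.5943 -0.1293  0.2173] th 7.8 w 0.0632 | slide [ 2.05  0.82 17.73] spin 0.1 t 5.475
```

View pics/s1.png

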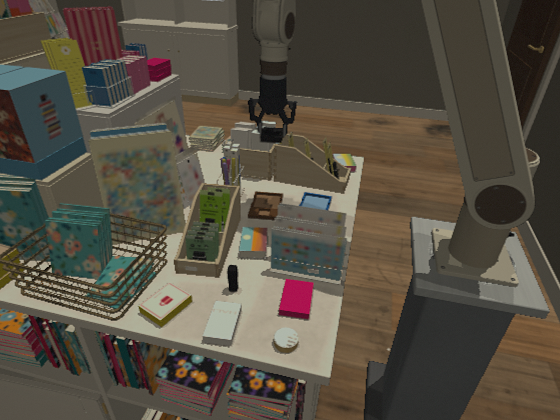

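The ink pad is held level at (270,133), above and beside the brown tray at (266,204). Lowering it.

Call:
arm_command([
  [1, 0.4, 1],
  [1.8, 0.6, 4],
  [1.8, 0.6, 9],
  [1.8, 0.6, 14],
  [1.8, 0.6, 17],
], spin=[0, 0, 0, 0, 0])

```text
clock: 6.2
eef_pos: [0.5949, -0.1135, 0.0422]
tool_rot: [0.659, 0.752, -0.001, -0.002]
ft_force: [0.2, 0.3, -0.5]
grip_width: 0.0632
grasp_force: 67.2
```

Run:
```python
from h import *
p=camera("top");go(.6003,-.108,.012,7.7)
```

```text
at [ 0.5926 -0.1131  0.0386] th 7.6 w 0.0634 | slide [0.4  0.86 2.65] spin -0.1 t 6.25
```

Call:
arm_command([
  [0.2, 0.4, 0],
  [0.4, 0.8, 0],
  [0.4, 0.8, 0],
  [0.4, 0.8, 0],
  [0.4, 0.8, 0],
], spin=[0, 0, 0, 0, 0])

```text
clock: 6.88
eef_pos: [0.6046, -0.1073, 0.0459]
tool_rot: [0.658, 0.753, 0.0, 0.0]
ft_force: [0.3, 1.0, -0.9]
grip_width: 0.0637
grasp_force: 67.2
```

Run:
```python
from h import *
go(.6003,-.108,.008,7.7)
```

```text
at [ 0.6046 -0.1073  0.0459] th 7.7 w 0.0637 | slide [-0.01 -0.44  3.79] spin 0.0 t 6.875
```

Call:
arm_command([
  [0, -0.2, 0],
  [0, -0.4, 1],
  [0, -0.4, 2],
  [0, -0.4, 2.5],
  [0, -0.4, 2.5],
], spin=[0, 0, 0, 0, 0])

```text
clock: 7.5
eef_pos: [0.5998, -0.1077, 0.0193]
tool_rot: [0.658, 0.753, -0.0, -0.001]
ft_force: [0.2, 0.6, -1.1]
grip_width: 0.0633
grasp_force: 67.2
```

Run:
```python
from h import *
for i in range(4): go(.6003,-.108,.008,7.7);camera("top")
```

```text
at [ 0.5998 -0.1077  0.0193] th 7.7 w 0.0633 | slide [-0.03  0.05  1.13] spin 0.0 t 7.5
at [ 0.6002 -0.1078  0.0199] th 7.7 w 0.0632 | slide [-0.02  0.01  1.19] spin 0.0 t 7.55
at [ 0.6005 -0.1079  0.0202] th 7.7 w 0.0633 | slide [-0.01 -0.03  1.22] spin 0.0 t 7.6
at [ 0.6007 -0.1079  0.0205] th 7.7 w 0.0632 | slide [-0.   -0.05  1.25] spin 0.0 t 7.65
```

Call:
arm_command([
  [0, 0, 0.5],
  [0, 0, 1.0],
  [0, 0, 1.2],
  [0, 0, 1.2],
  [0, 0, 1.2],
], spin=[0, 0, 0, 0, 0])

```text
clock: 8.32
eef_pos: [0.6005, -0.1079, 0.0084]
tool_rot: [0.658, 0.753, 0.0, 0.0]
ft_force: [-0.2, -0.8, -1.2]
grip_width: 0.0632
grasp_force: 67.3
```

Call:
arm_command([
  [0, 0, 0],
  [0, 0, 0],
  [0, 0, 0],
  [0, 0, -1],
  [0, 0, -4],
], spin=[0, 0, 0, 0, 0], jaw=8.5)

```text
clock: 8.95
eef_pos: [0.5989, -0.1076, 0.0475]
tool_rot: [0.658, 0.753, -0.001, -0.002]
ft_force: [0.7, 0.1, 0.8]
grip_width: 0.085
grasp_force: 0.0
```

Call:
arm_command([
  [0, 0, -4],
  [0, 0, -8],
  [0, 0, -12],
  [0, 0, -15],
  [0, 0, -17],
], spin=[0, 0, 0, 0, 0])

```text
clock: 9.57
eef_pos: [0.6011, -0.108, 0.2214]
tool_rot: [0.658, 0.753, 0.001, 0.002]
ft_force: [-0.3, -0.1, -0.3]
grip_width: 0.0849
grasp_force: 0.0
```

Run:
```python
from h import *
go(.5765,.2855,.2,5)
pc=camera("side");w=cloud(pc);save(pc,"s2.png")
m=(np.abs(w[...,0]-.6)<.06)&(np.abs(w[...,1]+.105)<.06)&(w[...,2]>.018)&(w[...,2]<.04)
P=w[m];print(len(P),rect(P[:,:2]),np.median(P[:,2]),P[:,2].std())
```

```text
at [ 0.6011 -0.108   0.2214] th 7.7 w 0.0849 | slide [39.32  2.86  2.11] spin 2.7 t 9.575
280 [ 599.6 -106.3   80.7   65.8    7.2] 0.02327799351835083 0.0016651985920386023
```

Call:
arm_command([
  [6, 0.5, 0],
  [12, 1, 0],
  [18, 1.5, 0],
  [24, 2, 0],
  [30, 2.4, 0],
], spin=[0, 1, 2, 2.7, 2.7])

```text
clock: 10.25
eef_pos: [0.5834, 0.1944, 0.2184]
tool_rot: [0.675, 0.737, 0.0, 0.0]
ft_force: [1.1, 1.1, -0.6]
grip_width: 0.0848
grasp_force: 0.0
```

Run:
```python
from h import *
Ps=[]
for pn in ("top","side"):
    pc=camera(pn);w=cloud(pc)
    m=(np.hypot(w[...,0]-.5765,w[...,1]-.2855)<.03)&(w[...,2]>.008)&(w[...,2]<.075)
    P=w[m];Ps.append(P[:,:2]);print(pn,len(P),rect(P[:,:2]))
    if pn=="side":
        s=P[(P[:,2]<.038)]; 
        for a in range(0,90,5):
            c,t=np.cos(np.radians(a)),np.sin(np.radians(a));u=s[:,:2]@np.array([[c,-t],[t,c]])
            print(a,(np.ptp(np.percentile(u,[3,97],axis=0),axis=0)*1000).round(1),end=" ")
        c=pc["pixels"][255:300,205:255];cv2.imwrite("pics/st.png",cv2.resize(c,None,fx=10,fy=10,interpolation=cv2.INTER_CUBIC)[:,:,::-1])
go(.5765,.2855,.1,5)
```

```text
top 0 [  0.   0.   0.   0. -90.]
side 242 [575.5 288.5  23.6  21.8   9. ]
0 [17.9 12.9] 5 [18.4 12. ] 10 [18.9 10.8] 15 [19.8 10.1] 20 [20.3 10. ] 25 [20.5 10.5] 30 [20.7 11. ] 35 [20.7 11.5] 40 [20.5 12.3] 45 [20.1 12.6] 50 [19.6 12. ] 55 [19.  12.9] 60 [18.3 13.7] 65 [17.6 14.5] 70 [17.1 15.3] 75 [16.3 16. ] 80 [15.2 16.7] 85 [14.1 17.3] at [0.5825 0.1988 0.2179] th 5.5 w 0.0852 | slide [ 8.66  0.24 11.81] spin 0.5 t 10.35
```

View pics/st.png

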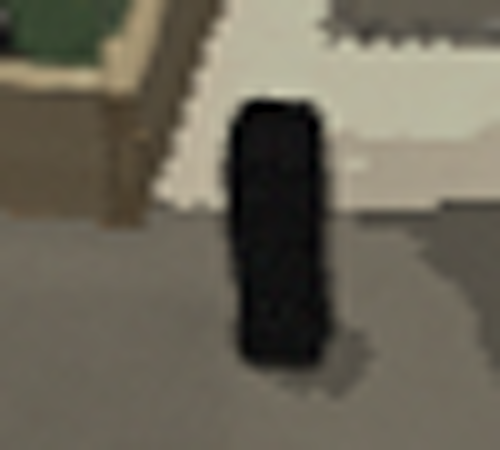

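The crop shows a plain black upright stamp with almost no visible yaw. I'll use about 9° from the cloud.

Call:
arm_command([
  [5, 0.2, 0],
  [8.6, 0.2, 2],
  [8.6, 0.2, 7],
  [8.6, 0.2, 12],
  [8.6, 0.2, 14],
], spin=[-1, -3.5, -3.5, -3.5, -3.5], jaw=6)

```text
clock: 10.98
eef_pos: [0.5757, 0.2768, 0.0742]
tool_rot: [0.653, 0.758, -0.003, -0.001]
ft_force: [0.9, -0.6, 0.7]
grip_width: 0.0597
grasp_force: 0.0
```

Run:
```python
from h import *
for i in range(3): camera("top")
go(.5765,.286,.037,9)
```

```text
at [0.5772 0.2774 0.0769] th 8.5 w 0.0596 | slide [0.87 0.07 3.99] spin -0.5 t 11.125
```

Call:
arm_command([
  [0.4, 0, 0],
  [0.8, 0, 1],
  [0.8, 0, 3],
  [0.8, 0, 4],
  [0.8, 0, 4],
], spin=[0, 0, 0, 0, 0])

```text
clock: 11.75
eef_pos: [0.5764, 0.2862, 0.0375]
tool_rot: [0.652, 0.758, -0.001, -0.0]
ft_force: [-1.1, -0.4, 0.0]
grip_width: 0.0598
grasp_force: 0.0
```

Call:
arm_command([
  [0, 0, 0],
  [0, 0, 0],
  [0, 0, 0],
  [0, 0, 0],
  [0, 0, 0],
], spin=[0, 0, 0, 0, 0], jaw=1.2)

```text
clock: 12.38
eef_pos: [0.5776, 0.2867, 0.0392]
tool_rot: [0.652, 0.758, 0.001, 0.0]
ft_force: [-0.2, -0.2, 4.7]
grip_width: 0.0219
grasp_force: 59.7
```

Call:
arm_command([
  [0, 0, -2],
  [0, 0, -6],
  [0, 0, -11],
  [0, 0, -16],
  [0, 0, -18],
], spin=[0, 0, 0, 0, 0])

```text
clock: 13.0
eef_pos: [0.5781, 0.2868, 0.2219]
tool_rot: [0.653, 0.758, 0.002, 0.001]
ft_force: [-0.7, -0.6, 0.1]
grip_width: 0.0215
grasp_force: 59.1
```

Run:
```python
from h import *
for i in range(3): p=camera("side")
c=p["pixels"][130:330,130:330];cv2.imwrite("pics/st2.png",cv2.resize(c,None,fx=3,fy=3,interpolation=cv2.INTER_CUBIC)[:,:,::-1])
a=np.radians(7.7);x,y=.5976-np.sin(a)*.047,-.0845+np.cos(a)*.047;print(x,y)
go(x,y,.215,7.7)
```

```text
0.5913026492853403 -0.0379237896134027
at [0.5774 0.2865 0.2189] th 8.5 w 0.0216 | slide [-32.29  -3.44   0.37] spin 0.8 t 13.15
```

View pics/st2.png

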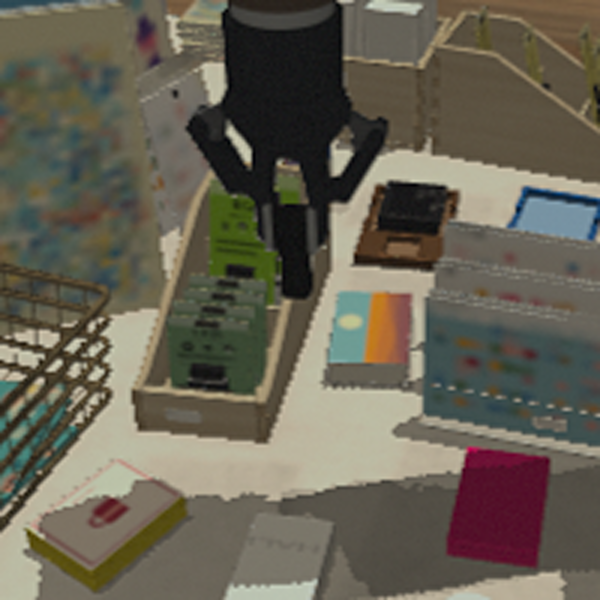

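The stamp hangs upright in the gripper, and the ink pad sits in the brown tray. Moving to the small pocket.

Call:
arm_command([
  [-6, -0.6, 0],
  [-12, -1.3, 0],
  [-18, -2, 0],
  [-24, -2.6, 0],
  [-29, -3.1, 0],
], spin=[0.8, 0.8, 0.8, 0.8, 0.8])

```text
clock: 13.78
eef_pos: [0.5879, -0.0073, 0.2156]
tool_rot: [0.658, 0.753, -0.002, -0.002]
ft_force: [-0.9, 0.1, -0.3]
grip_width: 0.0212
grasp_force: 59.1
```

Call:
arm_command([
  [-2, -0.2, 0],
  [-3.3, -0.3, 1],
  [-3.3, -0.3, 6],
  [-3.3, -0.3, 11],
  [-3.3, -0.3, 13],
], spin=[0, 0, 0, 0, 0])

```text
clock: 14.4
eef_pos: [0.5875, -0.0364, 0.0831]
tool_rot: [0.657, 0.754, -0.002, -0.003]
ft_force: [0.6, -0.0, -0.7]
grip_width: 0.0219
grasp_force: 59.1
```

Run:
```python
from h import *
for i in range(4): p=camera("side")
go(.5913,-.0379,.0425,7.7)
w=cloud(p);hsv=cv2.cvtColor(np.ascontiguousarray(p["pixels"]),cv2.COLOR_RGB2HSV)
c=p["pixels"][150:240,220:340];cv2.imwrite("pics/br.png",cv2.resize(c,None,fx=6,fy=6,interpolation=cv2.INTER_CUBIC)[:,:,::-1])
```

```text
at [ 0.5906 -0.037   0.0876] th 7.8 w 0.0216 | slide [-0.1   0.06  4.51] spin 0.1 t 14.6
```

View pics/br.png

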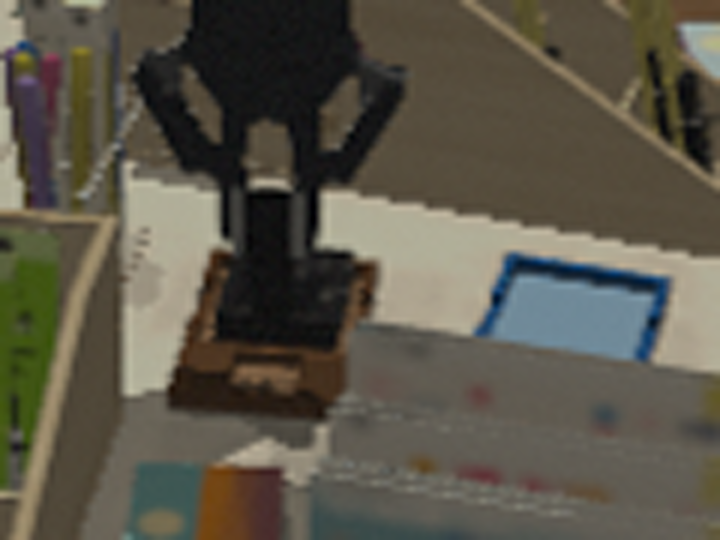

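The stamp hangs over the brown tray, with the small-pocket floor visible at (265,372) in the crop. Lowering and releasing it.

Call:
arm_command([
  [-0.1, 0, 1.5],
  [-0.1, 0, 3],
  [-0.1, 0, 4],
  [-0.1, 0, 4.4],
  [-0.1, 0, 4.4],
], spin=[0, 0, 0, 0, 0])

```text
clock: 15.22
eef_pos: [0.5911, -0.0392, 0.0442]
tool_rot: [0.658, 0.753, -0.0, -0.0]
ft_force: [-0.4, 0.2, -0.2]
grip_width: 0.0217
grasp_force: 59.2
```

Call:
arm_command([
  [0, 0, 0],
  [0, 0, 0],
  [0, 0, 0],
  [0, 0, 0],
  [0, 0, 0],
], spin=[0, 0, 0, 0, 0])

```text
clock: 15.85
eef_pos: [0.5911, -0.0391, 0.0444]
tool_rot: [0.658, 0.753, 0.0, 0.0]
ft_force: [0.7, 0.1, 1.1]
grip_width: 0.0216
grasp_force: 59.2
```

Call:
arm_command([
  [0, 0, 0.1],
  [0, 0, 0.2],
  [0, 0, 0.2],
  [0, 0, 0.2],
  [0, 0, 0.2],
], spin=[0, 0, 0, 0, 0])

```text
clock: 16.48
eef_pos: [0.5911, -0.0391, 0.0433]
tool_rot: [0.658, 0.753, 0.0, 0.0]
ft_force: [-2.2, -0.3, 5.5]
grip_width: 0.022
grasp_force: 60.0
```

Call:
arm_command([
  [0, 0, 0],
  [0, 0, 0],
  [0, 0, 0],
  [0, 0, 0],
  [0, 0, -2],
], spin=[0, 0, 0, 0, 0], jaw=5)

```text
clock: 17.1
eef_pos: [0.5894, -0.039, 0.0607]
tool_rot: [0.658, 0.753, -0.001, -0.002]
ft_force: [0.0, -1.1, 0.1]
grip_width: 0.0497
grasp_force: 0.0
```

Call:
arm_command([
  [0, 0, -4],
  [0, 0, -8],
  [0, 0, -12],
  [0, 0, -15],
  [0, 0, -16],
], spin=[0, 0, 0, 0, 0])

```text
clock: 17.73
eef_pos: [0.5922, -0.0392, 0.2246]
tool_rot: [0.658, 0.753, 0.001, 0.002]
ft_force: [0.0, -0.4, -0.5]
grip_width: 0.0498
grasp_force: 0.0
```

Run:
```python
from h import *
for i in range(2): pc=camera("side")
w=cloud(pc)
m=(np.hypot(w[...,0]-.5913,w[...,1]+.0379)<.035)&(w[...,2]>.03)&(w[...,2]<.09)
P=w[m];print(len(P),rect(P[:,:2]),P[:,2].max());T=P[P[:,2]>.068];print("top",len(T),rect(T[:,:2]))
go(.4235,.284,.22,4.4)
```

```text
115 [590.3 -37.8  27.   21.1  16.2] 0.07424055906326667
top 32 [588.1 -39.8  25.2  21.1 -11.5]
at [ 0.5915 -0.0391  0.223 ] th 7.7 w 0.0501 | slide [ 34.28 -12.3    0.26] spin 3.3 t 17.825
```

Call:
arm_command([
  [5.5, -2, 0],
  [11, -4, 0],
  [17, -6, 0],
  [22.5, -8, 0],
  [28, -10, 0],
], spin=[1, 2, 3, 3.3, 3.3], jaw=8.5)

```text
clock: 18.45
eef_pos: [0.4522, 0.2259, 0.2202]
tool_rot: [0.679, 0.734, -0.002, -0.001]
ft_force: [1.0, 0.3, -0.2]
grip_width: 0.0851
grasp_force: 0.0
```

Call:
arm_command([
  [4, -1.4, 0],
  [6.6, -2.3, 1],
  [6.6, -2.3, 6],
  [6.6, -2.3, 12],
  [6.6, -2.3, 16],
], spin=[0, 0, 0, 0, 0])

```text
clock: 19.08
eef_pos: [0.4233, 0.2872, 0.0578]
tool_rot: [0.679, 0.734, -0.003, -0.001]
ft_force: [-0.0, -0.3, 0.4]
grip_width: 0.0849
grasp_force: 0.0
```

Run:
```python
from h import *
for i in range(4): pc=camera("side")
go(.4235,.288,.003,4.4)
```

```text
at [0.4252 0.2882 0.0613] th 4.4 w 0.085 | slide [ 0.   -0.15  5.83] spin 0.0 t 19.275
```

Call:
arm_command([
  [0, -0.1, 2],
  [0, -0.2, 4],
  [0, -0.2, 5.4],
  [0, -0.2, 5.7],
  [0, -0.2, 5.7],
], spin=[0, 0, 0, 0, 0])

```text
clock: 19.9
eef_pos: [0.4248, 0.2891, 0.006]
tool_rot: [0.679, 0.734, 0.001, 0.0]
ft_force: [-0.5, 0.4, 0.2]
grip_width: 0.0852
grasp_force: 0.0
```

Call:
arm_command([
  [0, 0, 0],
  [0, 0, 0],
  [0, 0, 0],
  [0, 0, 0],
  [0, 0, 0],
], spin=[0, 0, 0, 0, 0], jaw=6.2)

```text
clock: 20.52
eef_pos: [0.4248, 0.2892, 0.0068]
tool_rot: [0.679, 0.734, 0.001, 0.0]
ft_force: [-1.4, -0.6, 6.3]
grip_width: 0.0655
grasp_force: 65.5
```

Call:
arm_command([
  [0, 0, -3],
  [0, 0, -8],
  [0, 0, -14],
  [0, 0, -19],
  [0, 0, -21.5],
], spin=[0, 0, 0, 0, 0])

```text
clock: 21.15
eef_pos: [0.4254, 0.2895, 0.2244]
tool_rot: [0.679, 0.734, 0.003, 0.001]
ft_force: [-0.1, 0.7, -1.6]
grip_width: 0.0655
grasp_force: 67.5
```

Run:
```python
from h import *
for i in range(3): p=camera("side")
c=p["pixels"][130:350,130:390];cv2.imwrite("pics/nc.png",cv2.resize(c,None,fx=3,fy=2.7,interpolation=cv2.INTER_CUBIC)[:,:,::-1])
w=cloud(p);hsv=cv2.cvtColor(np.ascontiguousarray(p["pixels"]),cv2.COLOR_RGB2HSV)
m=(hsv[...,1]>150)&((hsv[...,0]>160)|(hsv[...,0]<5))&(np.hypot(w[...,0]-.4235,w[...,1]-.287)<.1)
P=w[m];print(len(P),rect(P[:,:2]),P[:,2].min(),P[:,2].max())
a=np.radians(-1.3);x,y=.4523-np.sin(a)*-.0345,-.0925+np.cos(a)*-.0345;print(x,y)
go(x,y,.22,-1.3)
```

```text
1173 [427.5 286.4 102.5  66.1   5.2] 0.21903277168099766 0.25029622117304007
0.45151728699173904 -0.1269911200216331
at [0.425  0.2893 0.2218] th 4.4 w 0.0655 | slide [-41.71  -0.58   0.1 ] spin 5.7 t 21.3
```

View pics/nc.png

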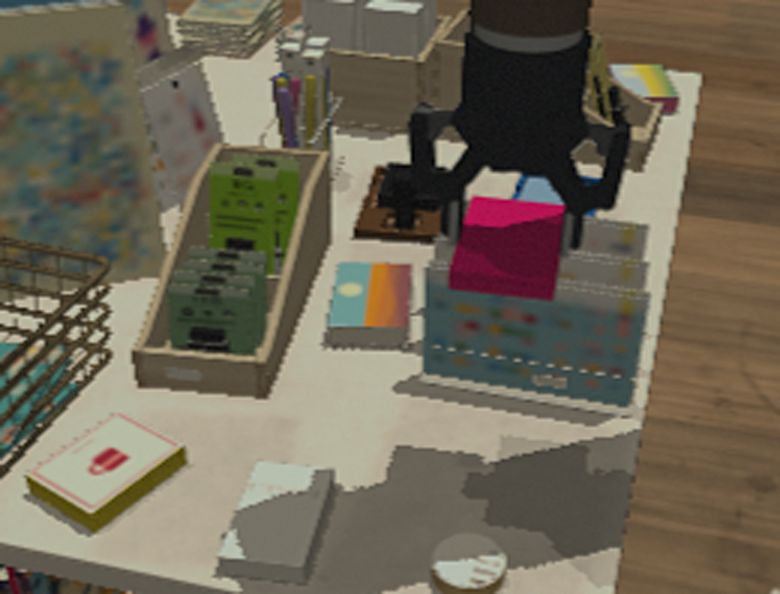

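The pink carton is held at about (510,250) in the crop and clear of the racks. I'll check its tilt before crossing.

Run:
```python
from h import *
p=camera("side");w=cloud(p);hsv=cv2.cvtColor(np.ascontiguousarray(p["pixels"]),cv2.COLOR_RGB2HSV)
m=(hsv[...,1]>150)&((hsv[...,0]>160)|(hsv[...,0]<5))&(np.hypot(w[...,0]-.4235,w[...,1]-.287)<.1)
P=w[m]
T=P[P[:,1]<.325];A=np.c_[T[:,:2]-[.425,.287],np.ones(len(T))];k,r,_,_=np.linalg.lstsq(A,T[:,2],rcond=None)
print(k,np.sqrt(r/len(T)))
for y in np.arange(.235,.345,.012):
    s=P[(P[:,1]>=y)&(P[:,1]<y+.012)];print(round(y,3),len(s),np.median(s[:,2]).round(4) if len(s) else "")
```

```text
[0.01212507 0.00412746 0.23345835] [0.00124331]
0.235 93 0.2333
0.247 100 0.2334
0.259 102 0.2333
0.271 110 0.2333
0.283 111 0.2334
0.295 124 0.2335
0.307 130 0.2335
0.319 136 0.2335
0.331 267 0.2261
0.343 0
```

Call:
arm_command([
  [-6, -0.1, 0],
  [-12, -0.2, 0],
  [-18, -0.3, 0],
  [-24, -0.4, 0],
  [-30, -0.5, 0],
], spin=[1, 2, 4, 5, 5.7])

```text
clock: 21.98
eef_pos: [0.441, -0.0125, 0.2182]
tool_rot: [0.715, 0.699, -0.001, -0.001]
ft_force: [0.8, 0.5, -0.7]
grip_width: 0.066
grasp_force: 67.5
```

Call:
arm_command([
  [-5.5, 0, 0],
  [-10, 0, 0],
  [-11.2, 0, 3],
  [-11.2, 0, 8],
  [-11.2, 0, 13],
], spin=[0, 0, 0, 0, 0])

```text
clock: 22.6
eef_pos: [0.4384, -0.1228, 0.0872]
tool_rot: [0.715, 0.699, -0.001, -0.001]
ft_force: [-0.1, -0.4, -1.5]
grip_width: 0.0654
grasp_force: 67.5
```

Run:
```python
from h import *
for i in range(4): p=camera("side")
go(.4515,-.123,.0105,-1.3)
```

```text
at [ 0.4384 -0.1223  0.0891] th -1.3 w 0.0654 | slide [-0.06  1.35  7.86] spin 0.0 t 22.8
```

Call:
arm_command([
  [0, 0.7, 0],
  [-0.1, 1.3, 1],
  [-0.1, 1.3, 3],
  [-0.1, 1.3, 5],
  [-0.1, 1.3, 5.8],
], spin=[0, 0, 0, 0, 0])

```text
clock: 23.42
eef_pos: [0.4532, -0.1239, 0.0318]
tool_rot: [0.715, 0.699, -0.0, -0.0]
ft_force: [0.1, 0.4, -1.2]
grip_width: 0.0653
grasp_force: 67.5
```

Run:
```python
from h import *
for i in range(4): p=camera("top")
go(.4515,-.123,.0105,-1.3)
w=cloud(p);hsv=cv2.cvtColor(np.ascontiguousarray(p["pixels"]),cv2.COLOR_RGB2HSV).astype(int)
H,S,V=hsv[...,0],hsv[...,1],hsv[...,2];m=(S>60)&(H>90)&(H<125)&(np.abs(w[...,0]-.452)<.07)&(np.abs(w[...,1]+.0925)<.12)
print(m.sum(),rect(w[m][:,:2]))
c=p["pixels"][180:270,250:350];cv2.imwrite("pics/bl.png",cv2.resize(c,None,fx=6,fy=6,interpolation=cv2.INTER_CUBIC)[:,:,::-1])
```

```text
at [ 0.4537 -0.1242  0.0329] th -1.3 w 0.0656 | slide [ 0.11 -0.23  2.24] spin 0.0 t 23.625
446 [450.2 -45.8  96.7  94.9  -3.1]
```

View pics/bl.png

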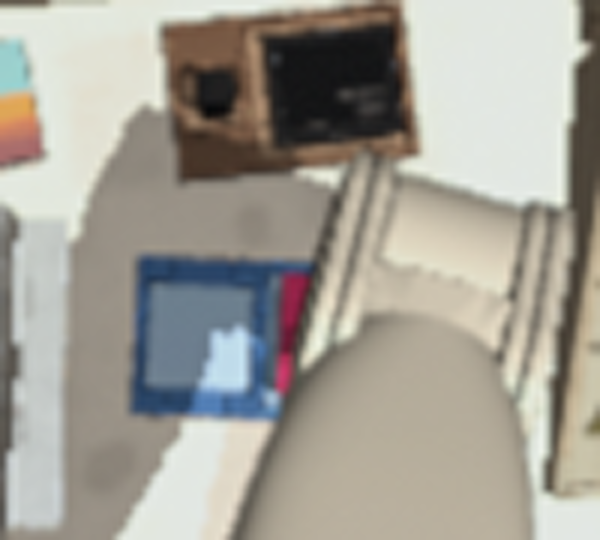

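The ink pad (330,85) and stamp (212,92) sit well in the brown tray. The pink edge at (293,330) is inside the blue pocket, with a small gap on each side. Lowering the carton.

Call:
arm_command([
  [0.1, -0.1, 0.5],
  [0.1, -0.2, 1.2],
  [0.1, -0.2, 1.8],
  [0.1, -0.2, 2.2],
  [0.1, -0.2, 2.2],
], spin=[0, 0, 0, 0, 0])

```text
clock: 24.25
eef_pos: [0.4506, -0.1229, 0.0109]
tool_rot: [0.715, 0.699, -0.0, -0.0]
ft_force: [-3.4, 1.0, 7.0]
grip_width: 0.0656
grasp_force: 68.5
```

Call:
arm_command([
  [0, 0, 0],
  [0, 0, 0],
  [0, 0, 0],
  [0, 0, -1],
  [0, 0, -4],
], spin=[0, 0, 0, 0, 0], jaw=8.5)

```text
clock: 24.88
eef_pos: [0.4496, -0.1226, 0.0499]
tool_rot: [0.715, 0.699, -0.001, -0.002]
ft_force: [0.4, 0.6, 0.9]
grip_width: 0.085
grasp_force: 0.0
```

Call:
arm_command([
  [0, 0, -4],
  [0, 0, -8],
  [0, 0, -12],
  [0, 0, -15],
  [0, 0, -17],
], spin=[0, 0, 0, 0, 0])

```text
clock: 25.5
eef_pos: [0.4515, -0.1231, 0.2229]
tool_rot: [0.715, 0.699, 0.001, 0.001]
ft_force: [-0.3, 0.3, -0.2]
grip_width: 0.0853
grasp_force: 0.0
```

Call:
arm_command([
  [6, 0, 0],
  [12, 0, 0],
  [18, 0, 0],
  [24, 0, 0],
  [30, 0, 0],
], spin=[0, 0, -2, -4, -6])

```text
clock: 26.12
eef_pos: [0.4574, 0.1788, 0.2212]
tool_rot: [0.677, 0.736, 0.001, 0.0]
ft_force: [0.7, 1.0, 0.1]
grip_width: 0.0848
grasp_force: 0.0
```

Run:
```python
from h import *
camera("side");p=camera("top")
w=cloud(p);hsv=cv2.cvtColor(np.ascontiguousarray(p["pixels"]),cv2.COLOR_RGB2HSV).astype(int)
H,S,V=hsv[...,0],hsv[...,1],hsv[...,2];r=(np.abs(w[...,0]-.452)<.07)&(np.abs(w[...,1]+.0925)<.12)
m=(S>60)&(H>90)&(H<125)&r;print("tray",m.sum(),rect(w[m][:,:2]))
m=(w[...,2]>.015)&r;P=w[m];print("cards",len(P),rect(P[:,:2]),np.median(P[:,2]))
go(.561,.395,.22,6.1)
```

```text
tray 547 [452.1 -92.7 191.9  89.8  -1.6]
cards 604 [453.4 -89.9 188.2  90.3  -1.3] 0.021359516992670687
at [0.4573 0.1823 0.2208] th 5.2 w 0.0848 | slide [20.24 12.26  0.14] spin -0.9 t 26.225
```

Call:
arm_command([
  [5, 3, 0],
  [10, 6, 0],
  [15, 9, 0],
  [20.2, 12.2, 1],
  [20.2, 12.2, 6],
], spin=[-0.9, -0.9, -0.9, -0.9, -0.9], jaw=7.5)

```text
clock: 26.85
eef_pos: [0.568, 0.3944, 0.1632]
tool_rot: [0.67, 0.742, 0.007, 0.001]
ft_force: [0.5, -0.5, -0.5]
grip_width: 0.0747
grasp_force: 0.0
```

Call:
arm_command([
  [0, 0, 3],
  [0, 0, 6],
  [0, 0, 9],
  [0, 0, 9.5],
  [0, 0, 9.5],
], spin=[0, 0, 0, 0, 0])

```text
clock: 27.48
eef_pos: [0.5629, 0.388, 0.066]
tool_rot: [0.672, 0.741, 0.0, 0.0]
ft_force: [0.1, -0.5, 0.6]
grip_width: 0.0749
grasp_force: 0.0
```

Run:
```python
from h import *
camera("side");camera("side");p=camera("side");go(.561,.396,.005,6.1)
w=cloud(p);m=(np.hypot(w[...,0]-.561,w[...,1]-.395)<.09)&(w[...,2]>.012)&(w[...,2]<.028)
P=w[m];print(len(P),rect(P[:,:2]))
```

```text
at [0.5636 0.3889 0.0675] th 5.6 w 0.0752 | slide [ 0.72 -0.21  6.25] spin -0.5 t 27.625
1128 [560.8 396.  100.8  60.6   6.1]
```

Call:
arm_command([
  [0.4, -0.1, 1],
  [0.7, -0.2, 3],
  [0.7, -0.2, 5],
  [0.7, -0.2, 6.1],
  [0.7, -0.2, 6.1],
], spin=[-0.5, -0.5, -0.5, -0.5, -0.5])

```text
clock: 28.25
eef_pos: [0.559, 0.3948, 0.0031]
tool_rot: [0.668, 0.744, -0.001, -0.0]
ft_force: [-0.3, -0.1, 0.1]
grip_width: 0.0749
grasp_force: 0.0
```

Call:
arm_command([
  [0, 0, 0],
  [0, 0, 0],
  [0, 0, 0],
  [0, 0, 0],
  [0, 0, 0],
], spin=[0, 0, 0, 0, 0], jaw=5.4)

```text
clock: 28.88
eef_pos: [0.5606, 0.3957, 0.0056]
tool_rot: [0.668, 0.744, 0.001, 0.0]
ft_force: [0.6, 0.6, 6.1]
grip_width: 0.0583
grasp_force: 66.5
```

Call:
arm_command([
  [0, 0, -3],
  [0, 0, -8],
  [0, 0, -14],
  [0, 0, -19],
  [0, 0, -21.5],
], spin=[0, 0, 0, 0, 0])

```text
clock: 29.5
eef_pos: [0.5605, 0.3956, 0.223]
tool_rot: [0.668, 0.744, 0.002, 0.001]
ft_force: [-0.2, 0.6, -1.4]
grip_width: 0.0585
grasp_force: 65.8
```

Run:
```python
from h import *
for i in range(3): p=camera("side")
save(p,"s5.png")
q=camera("top");w=cloud(q);hsv=cv2.cvtColor(np.ascontiguousarray(q["pixels"]),cv2.COLOR_RGB2HSV).astype(int)
m=(hsv[...,1]>150)&((hsv[...,0]>160)|(hsv[...,0]<5))&(np.hypot(w[...,0]-.4515,w[...,1]+.127)<.1)
print("cards",m.sum(),rect(w[m][:,:2]),np.median(w[m][:,2]))
go(.4515,-.127,.23,-1.3)
```

```text
cards 543 [ 4.520e+02 -1.278e+02  9.640e+01  6.520e+01  4.000e-01] 0.02183599621191408
at [0.5595 0.3949 0.2182] th 6.1 w 0.0582 | slide [-50.74 -16.33  -1.13] spin 7.4 t 29.7
```

View pics/s5.png

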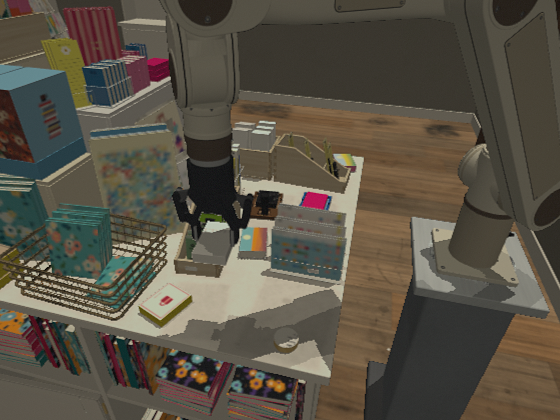

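The white carton is gripped level at (210,240), and the pink carton lies in the blue tray at (316,201). Carrying the white carton over.

Call:
arm_command([
  [-5.5, -1.8, 0],
  [-11, -3.6, 0],
  [-16.5, -5.4, 0],
  [-22, -7.2, 0],
  [-27.5, -9, 0],
], spin=[1.5, 3, 4.5, 6, 7.4])

```text
clock: 30.32
eef_pos: [0.4975, 0.11, 0.2165]
tool_rot: [0.715, 0.699, -0.002, -0.001]
ft_force: [-0.1, -0.6, -1.5]
grip_width: 0.0583
grasp_force: 65.8
```

Run:
```python
from h import *
for i in range(2): p=camera("side")
go(.452,-.1275,.22,-1)
```

```text
at [0.4965 0.107  0.2168] th -1.6 w 0.0581 | slide [-23.57  -3.78  -0.22] spin -0.6 t 30.425
```

Call:
arm_command([
  [-5.5, -1, 0],
  [-11, -2, 0],
  [-16.5, -3, 0],
  [-21.5, -3.8, 0],
  [-23.5, -3.8, 0],
], spin=[0, 0, -0.5, -0.5, -0.5])

```text
clock: 31.05
eef_pos: [0.455, -0.1236, 0.2171]
tool_rot: [0.713, 0.702, -0.001, -0.002]
ft_force: [-0.2, -0.1, -1.1]
grip_width: 0.058
grasp_force: 65.8
```

Call:
arm_command([
  [0, 0, 3],
  [0, 0, 7],
  [0, 0, 12],
  [0, 0, 15],
  [0, 0, 15],
], spin=[0, 0, 0, 0, 0])

```text
clock: 31.68
eef_pos: [0.4529, -0.1205, 0.0654]
tool_rot: [0.712, 0.703, -0.002, -0.004]
ft_force: [-0.6, -0.1, 0.0]
grip_width: 0.0578
grasp_force: 65.8
```

Run:
```python
from h import *
for i in range(3): p=camera("side")
go(.452,-.1275,.0285,-1)
```

```text
at [ 0.4573 -0.1219  0.0698] th -0.7 w 0.0581 | slide [-0.57 -0.52  4.13] spin 0.3 t 31.825
```

Call:
arm_command([
  [-0.3, -0.3, 0.5],
  [-0.6, -0.5, 2],
  [-0.6, -0.5, 3.3],
  [-0.6, -0.5, 4.1],
  [-0.6, -0.5, 4.1],
], spin=[0, 0, 0, 0, 0])

```text
clock: 32.45
eef_pos: [0.4517, -0.128, 0.0283]
tool_rot: [0.712, 0.702, 0.0, 0.0]
ft_force: [-0.6, -0.1, -0.7]
grip_width: 0.0582
grasp_force: 65.8
```

Run:
```python
from h import *
for i in range(3): p=camera("side")
go(.452,-.1275,.028,-1);print(get_obs()["ft_force"])
```

```text
at [ 0.4517 -0.128   0.0284] th -0.8 w 0.0578 | slide [0.05 0.02 0.04] spin 0.2 t 32.6
[-0.19523905  0.01404117 -1.06453072]
```

Nearly down. Releasing it and going for the tape.

Call:
arm_command([
  [0, 0, 0.1],
  [0, 0, 0.1],
  [0, 0, 0.1],
  [0, 0, 0.1],
  [0, 0, 0.1],
], spin=[0, 0, 0, 0, 0])

```text
clock: 33.22
eef_pos: [0.4518, -0.128, 0.0281]
tool_rot: [0.712, 0.702, 0.0, 0.0]
ft_force: [-1.6, 0.2, 7.0]
grip_width: 0.0581
grasp_force: 66.5
```

Call:
arm_command([
  [0, 0, 0],
  [0, 0, 0],
  [0, 0, 0],
  [0, 0, -1],
  [0, 0, -4],
], spin=[0, 0, 0, 0, 0], jaw=8)

```text
clock: 33.85
eef_pos: [0.4501, -0.1276, 0.0668]
tool_rot: [0.712, 0.702, -0.001, -0.002]
ft_force: [0.5, 0.5, -0.9]
grip_width: 0.0799
grasp_force: 0.0
```

Call:
arm_command([
  [0, 0, -4],
  [0, 0, -8],
  [0, 0, -12],
  [0, 0, -15],
  [0, 0, -15],
], spin=[0, 0, 0, 0, 0])

```text
clock: 34.48
eef_pos: [0.4533, -0.1285, 0.2206]
tool_rot: [0.712, 0.702, 0.002, 0.003]
ft_force: [0.4, -0.8, -0.5]
grip_width: 0.08
grasp_force: 0.0
```

Call:
arm_command([
  [6, 0, 0],
  [12, 0, 0],
  [18, 0, 0],
  [24, 0, 0],
  [30, 0, 0],
], spin=[0, 0, 0, 0, 0])

```text
clock: 35.1
eef_pos: [0.4546, 0.1737, 0.2164]
tool_rot: [0.712, 0.702, -0.001, -0.0]
ft_force: [0.5, -0.9, 0.5]
grip_width: 0.08
grasp_force: 0.0
```

Run:
```python
from h import *
camera("side");q=camera("top");w=cloud(q)
m=(np.hypot(w[...,0]-.452,w[...,1]+.1275)<.08)&(w[...,2]>.033)&(w[...,2]<.06)
P=w[m];print("env",len(P),rect(P[:,:2]),np.median(P[:,2]))
go(.4205,.4045,.22,0)
```

```text
env 536 [ 4.531e+02 -1.277e+02  9.820e+01  6.040e+01  3.000e-01] 0.042272396511256104
at [0.4545 0.177  0.2161] th -0.3 w 0.0801 | slide [22.73 -3.52 -0.35] spin -0.3 t 35.2
```

Call:
arm_command([
  [6, -0.9, 0],
  [12, -1.8, 0],
  [17.5, -2.7, 0],
  [22.4, -3.5, 0],
  [22.4, -3.5, 5],
], spin=[0, 0, 0, 0, 0], jaw=7.2)

```text
clock: 35.83
eef_pos: [0.4252, 0.4014, 0.1697]
tool_rot: [0.71, 0.704, 0.005, -0.0]
ft_force: [0.4, -0.4, -0.0]
grip_width: 0.0721
grasp_force: 0.0
```

Call:
arm_command([
  [0, 0, 4],
  [0, 0, 8],
  [0, 0, 11],
  [0, 0, 11],
  [0, 0, 11],
], spin=[0, 0, 0, 0, 0])

```text
clock: 36.45
eef_pos: [0.424, 0.3963, 0.0581]
tool_rot: [0.712, 0.702, 0.0, 0.0]
ft_force: [-0.1, 0.3, -0.5]
grip_width: 0.0722
grasp_force: 0.0
```

Run:
```python
from h import *
for i in range(3): camera("side")
go(.4205,.4045,.006,0)
```

```text
at [0.4245 0.3972 0.0591] th -0.8 w 0.0721 | slide [ 0.71 -0.43  5.31] spin -0.8 t 36.6
```

Call:
arm_command([
  [0.4, -0.2, 1],
  [0.7, -0.4, 3],
  [0.7, -0.4, 4.5],
  [0.7, -0.4, 5.1],
  [0.7, -0.4, 5.1],
], spin=[0, 0, 0, 0, 0])

```text
clock: 37.22
eef_pos: [0.4193, 0.4032, 0.0058]
tool_rot: [0.712, 0.702, -0.001, 0.0]
ft_force: [-0.4, 0.4, -0.9]
grip_width: 0.072
grasp_force: 0.0
```

Call:
arm_command([
  [0, 0, 0],
  [0, 0, 0],
  [0, 0, 0],
  [0, 0, 0],
  [0, 0, 0],
], spin=[0, 0, 0, 0, 0], jaw=4.6)

```text
clock: 37.85
eef_pos: [0.4202, 0.404, 0.0077]
tool_rot: [0.712, 0.702, 0.001, 0.0]
ft_force: [-1.5, -1.5, 5.5]
grip_width: 0.0471
grasp_force: 60.1
```

Call:
arm_command([
  [0, 0, -3],
  [0, 0, -8],
  [0, 0, -14],
  [0, 0, -19],
  [0, 0, -21],
], spin=[0, 0, 0, 0, 0])

```text
clock: 38.48
eef_pos: [0.4208, 0.4047, 0.2207]
tool_rot: [0.712, 0.702, 0.004, 0.0]
ft_force: [0.4, -0.4, -1.3]
grip_width: 0.047
grasp_force: 59.8
```

Run:
```python
from h import *
for i in range(3): p=camera("side")
c=p["pixels"][170:370,190:390];cv2.imwrite("pics/tp.png",cv2.resize(c,None,fx=3,fy=3,interpolation=cv2.INTER_CUBIC)[:,:,::-1])
a=np.radians(-1.4);x,y=.4523-np.sin(a)*.059,-.0925+np.cos(a)*.059;print(x,y)
go(x,y,.22,-1.4)
```

```text
0.45374149851100654 -0.033517612102910196
at [0.4201 0.404  0.2175] th -0.8 w 0.0468 | slide [-43.7    3.94  -0.34] spin 0.6 t 38.625
```

View pics/tp.png

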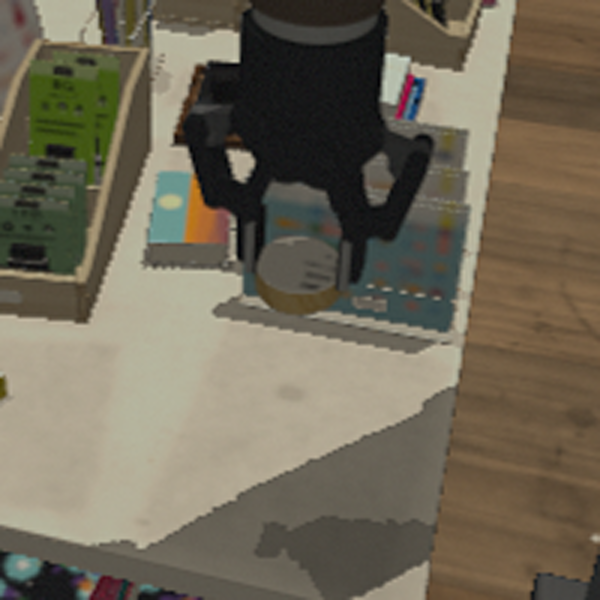

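The tape is held level at about (300,275) in the crop. I'll check its offset from the TCP.

Run:
```python
from h import *
p=camera("side");w=cloud(p)
m=(np.hypot(w[...,0]-.42,w[...,1]-.406)<.045)&(w[...,2]>.195)&(w[...,2]<.235)
P=w[m];zt=np.percentile(P[:,2],60)
T=P[(P[:,2]>zt-.004)]
hsv=cv2.cvtColor(np.ascontiguousarray(p["pixels"]),cv2.COLOR_RGB2HSV);
print(len(P),zt,rect(P[:,:2]),"top",len(T),rect(T[:,:2]))
y=T[:,1];print("y range",np.percentile(y,[1,99]),"all",np.percentile(P[:,1],[1,99]))
A=np.c_[T[:,:2]-[.42,.404],np.ones(len(T))];print(np.linalg.lstsq(A,T[:,2],rcond=None)[0])
```

```text
688 0.22813652427251063 [417.6 407.3  60.5  53.7  53. ] top 526 [417.6 407.3  60.5  53.7  53. ]
y range [0.382023   0.42950435] all [0.38215853 0.4300061 ]
[-0.00566807 -0.01468812  0.2284259 ]
```

Call:
arm_command([
  [-6, 0.5, 0],
  [-12, 1, 0],
  [-18, 1.6, 0],
  [-24, 2.2, 0],
  [-30, 2.7, 0],
], spin=[0, 0.6, 0.6, 0.6, 0.6])

```text
clock: 39.3
eef_pos: [0.4413, 0.1011, 0.2142]
tool_rot: [0.715, 0.699, -0.002, -0.001]
ft_force: [1.2, 0.3, 0.3]
grip_width: 0.0473
grasp_force: 59.8
```

Call:
arm_command([
  [-6, 0.6, 0],
  [-11, 1.1, 0],
  [-13.5, 1.2, 2],
  [-13.9, 1.2, 7],
  [-13.9, 1.2, 12],
], spin=[0, 0, 0, 0, 0])

```text
clock: 39.92
eef_pos: [0.45, -0.0368, 0.0936]
tool_rot: [0.716, 0.698, -0.001, -0.001]
ft_force: [0.1, 0.6, -0.4]
grip_width: 0.0476
grasp_force: 59.8
```

Run:
```python
from h import *
for i in range(4): camera("top")
go(.4537,-.0355,.0125,-1.4)
```

```text
at [ 0.4497 -0.0359  0.0952] th -1.4 w 0.0473 | slide [0.05 0.44 8.27] spin 0.0 t 40.125
```

Call:
arm_command([
  [0, 0.2, 1],
  [0, 0.4, 4],
  [0, 0.4, 6.5],
  [0, 0.4, 7.2],
  [0, 0.4, 7.2],
], spin=[0, 0, 0, 0, 0])

```text
clock: 40.75
eef_pos: [0.456, -0.0361, 0.025]
tool_rot: [0.715, 0.699, 0.0, 0.0]
ft_force: [-0.4, 0.5, 0.7]
grip_width: 0.0471
grasp_force: 59.9
```

Run:
```python
from h import *
for i in range(3): camera("top")
go(.4537,-.0355,.0125,-1.4)
```

```text
at [ 0.4565 -0.0362  0.0255] th -1.3 w 0.0468 | slide [ 0.07 -0.29  1.3 ] spin 0.1 t 40.9
```

Call:
arm_command([
  [0.1, -0.2, 0.2],
  [0.1, -0.3, 0.8],
  [0.1, -0.3, 1.3],
  [0.1, -0.3, 1.3],
  [0.1, -0.3, 1.3],
], spin=[0, 0, 0, 0, 0])

```text
clock: 41.52
eef_pos: [0.452, -0.0351, 0.0116]
tool_rot: [0.715, 0.699, -0.0, -0.0]
ft_force: [-2.5, 0.7, 6.8]
grip_width: 0.0469
grasp_force: 60.7
```

Call:
arm_command([
  [0, 0, 0],
  [0, 0, 0],
  [0, 0, 0],
  [0, 0, -1],
  [0, 0, -4],
], spin=[0, 0, 0, 0, 0], jaw=7.2)

```text
clock: 42.15
eef_pos: [0.4508, -0.035, 0.0509]
tool_rot: [0.715, 0.699, -0.001, -0.001]
ft_force: [0.4, -0.4, 1.0]
grip_width: 0.0722
grasp_force: 0.0
```

Call:
arm_command([
  [0, 0, -5],
  [0, 0, -10],
  [0, 0, -15],
  [0, 0, -18],
  [0, 0, -18],
], spin=[0, 0, 0, 0, 0])

```text
clock: 42.78
eef_pos: [0.4541, -0.0352, 0.2347]
tool_rot: [0.715, 0.699, 0.002, 0.003]
ft_force: [0.5, -0.7, -0.6]
grip_width: 0.0717
grasp_force: 0.0
```

Call:
arm_command([
  [6, 0, 0],
  [12, 0, 0],
  [18, 0, 0],
  [24, 0, 0],
  [24, 0, 0],
], spin=[0, 0, 0, 0, 0])

```text
clock: 43.4
eef_pos: [0.4568, 0.2083, 0.2297]
tool_rot: [0.713, 0.701, -0.001, -0.001]
ft_force: [-0.7, -0.1, 0.2]
grip_width: 0.0719
grasp_force: 0.0
```

Run:
```python
from h import *
for i in range(3): camera("side")
q=camera("top");w=cloud(q)
c=q["pixels"][145:280,135:435];cv2.imwrite("pics/end.png",cv2.resize(c,(800,360),interpolation=cv2.INTER_CUBIC)[:,:,::-1])
def f(n,x,y,r,z0,z1):
    m=(np.hypot(w[...,0]-x,w[...,1]-y)<r)&(w[...,2]>z0)&(w[...,2]<z1);P=w[m];print(n,len(P),rect(P[:,:2]),np.median(P[:,2]).round(4))
f("tape",.4537,-.0335,.03,.017,.03);f("env",.452,-.1275,.08,.033,.06);f("ink",.6,-.105,.06,.018,.03);f("stamp",.5913,-.038,.03,.06,.08)
f("sunset",.5783,.116,.075,.015,.035);f("match",.393,-.444,.075,.015,.035)
```

```text
tape 161 [452.  -35.3  47.9  47.9   0.7] 0.0219
env 535 [ 4.532e+02 -1.278e+02  9.860e+01  6.030e+01 -2.000e-01] 0.042
ink 398 [ 596.3 -108.2   77.1   75.7  -83.5] 0.0226
stamp 42 [590.1 -39.2  20.1  19.4   1.2] 0.0703
sunset 647 [578.1 116.  132.6 104.4 -77.3] 0.0245
match 669 [ 393.  -444.7  106.9   70.3   17.4] 0.0245
```

View pics/end.png

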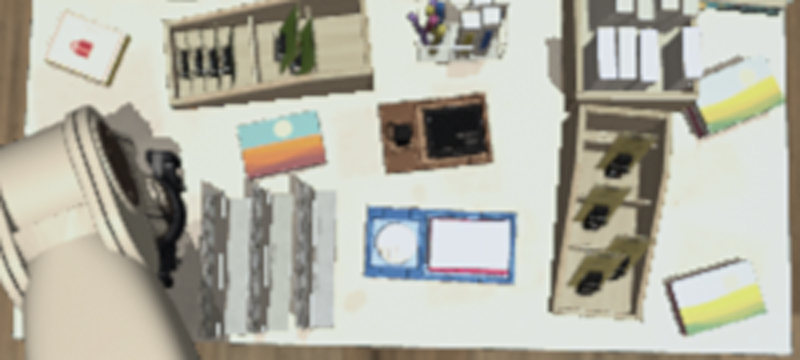

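Everything is in place: ink pad (458,132) and stamp (402,133) in the brown tray, tape (396,243) and white on pink (470,245) in the blue tray. The bystanders have not moved.

```bash
python3 -c "
from workcell import *
print(job_done())"
```

```text
the job is handed in; nothing more can be done
None
```

Both gift kits are packed as asked and the job was handed in at about 44 s of the 147 s allowed; the final camera check showed all five items in place and the bystander boxes unmoved, but the judge's verdict was not reported back.

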